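Aim the antenna turntable at the blue probe and start the sweep

TASK

With a fingertip, gently push the red pointer arm of the antenna turntable round until it points straight at the blue probe, then press the green start button on the console all the way down and let it come back up. Press the button only when the arm is aimed, do not touch the antenna panel on the turntable, grip nothing, and leave the two probes and the other things on the bench where they stand.

Things in the scene. Friction and masses are not known exactly. Their poses are not given: they have to be found in the camera images.
- turntable: fixed black round base of the turntable, 230 mm diameter at the bottom, 28 mm tall; origin at the centre of its underside on the bench, on the vertical turning axis. Its x axis is where the arm would point in the middle of its travel (stops are 1.7 rad to either side).
- rotor: turning part: white graduated disc, 98 mm radius, carrying the red pointer arm and, at its middle, the antenna panel. Origin on the vertical turning axis, 28 mm above the bench; the arm lies along its +x axis. Turns about z against a steady friction of about 0.15 N m (1 N at 150 mm out) and stays where it is left. Push it with under 20 N.
- pointer_tip (a point): sharp end of the red arm, 200 mm from the turning axis, 49 mm above the bench; axes as the rotor's. The arm is a level straight bar 12 mm wide, 18 mm tall (40 to 58 mm above the bench) out to 180 mm from the axis, then a cone to the tip; beyond 115 mm from the axis the space under and beside it is free.
- array: antenna panel fixed upon the rotor, clear plastic box with a black front, 36 mm deep, 150 mm wide, 72 mm tall, facing along the arm, its underside 75 mm and its top 147 mm above the bench (brass connectors up to 159 mm), centred on the turning axis; origin at the centre of its underside. Not to be touched.
- probe_blue: blue probe, the one to aim at: loose upright round post on a dark steel foot (48 mm diameter, 18 mm tall), blue mast 24 mm diameter, 100 mm tall in all, 0.45 kg, standing to the left or right beyond the turntable, 0.22 to 0.35 m from the turning axis. Origin at the centre of its underside.
- probe_yellow: yellow probe, the same shape, on the other side; not to be aimed at or moved
- console: fixed grey console box, 100 x 100 x 45 mm, with a green push button on top; origin at the centre of its underside
- start_button_top (a point): centre of the top face of the round green start button (32 mm diameter, in a black collar), pressed straight down, follows it down
- start_button (a joint): travel of the start button in m: 0 up, 0.006 fully down; springs back; about 5 N pushes it fully down
- wrench: loose steel wrench 150 mm long lying on the bench, a bystander; origin on its underside
- screwdriver: loose screwdriver lying on the bench, a bystander
- adapter_a: small loose brass connector adapter, 22 mm diameter, 30 mm tall, upright, a bystander
- adapter_b: another brass adapter like it, a bystander
- jar: closed jar, 60 mm diameter, 80 mm tall, a bystander
- mug: blue mug, 80 mm diameter, 90 mm tall, a bystander
Not all that is in view belongs to the job. Of the things that look like the console, the largest one is meant.

How it is judged:
On the way, in this order (a step that is already met when the one before it is completed fails the run):
1. the red arm points at the blue probe (x of probe_blue in the frame of rotor above 0.1 m and y of probe_blue in the frame of rotor between -0.012 and 0.012 m), for 0.2 s.
2. the start button is pressed down while the arm is aimed (all of step 1 and value of joint start_button above 0.0045 m), for 0.05 s.
At the end, for the whole second after the job is handed in: The line of the red arm passes within 12 mm of the blue probe's axis (through its mast) on the side where the arm points, the turntable at rest; the start button, pressed at least 4.5 mm after aiming, is up again (under 1.5 mm); both probes within 15 mm of where they stood (all of step 1 and value of joint start_button below 0.0015 m and angular speed of rotor below 0.03 rad/s and distance of each of probe_blue, probe_yellow from where it was at the start of the episode below 0.015 m); the robot touches nothing.
It fails at once if the start button is pressed (over 2 mm) while the arm is not aimed (over 16 mm off the blue probe's axis) (value of joint start_button above 0.002 m and not (x of probe_blue in the frame of rotor above 0.1 m and y of probe_blue in the frame of rotor between -0.016 and 0.016 m)).
It fails at once if the red arm is pushed or squeezed with more than 20 N (contact force between the fingers and rotor above 20 N).
It fails at once if the antenna panel is touched (contact force between any of the fingers, the arm and array above 0.5 N).
It fails at once if a probe is moved over 15 mm or lifted (distance of any of probe_blue, probe_yellow from where it was at the start of the episode above 0.015 m).
It fails at once if a bystander is moved over 25 mm or lifted (distance of any of wrench, screwdriver, adapter_a, adapter_b, jar, mug from where it was at the start of the episode above 0.025 m).
It also fails if it takes over 54 s, if anything falls off the work surface, if the arm or the gripper's body presses on something with over 40 N, if the wrist force passes 120 N, or if a joint passes its speed limit or range.

ROBOT

A 6-joint arm with a two-finger parallel gripper is mounted at the origin on the work surface. World frame = base frame: x ahead of the robot, y to its left, z up, the work surface at z = 0. Lengths are in m, angles in rad, forces in N, time in s.
With the tool pointing down it reaches from about 0.325 to 0.75 m from the base axis. Payload 7.6 kg.
Tool frame: the origin (TCP) lies at the very end of the fingers, on their centre line; the grasp point (between the pads) lies 19 mm behind it (manip.pinch_z is the distance from the TCP to the grasp point, in m); z points along the fingers, y is the line along which they close (so a half turn about z gives the same grasp; the last joint's range is limited). The gripper opens to 85 mm and grips with 20 to 120 N. Pads are 22 mm wide; open, the fingers measure 114 mm over their backs; the gripper's body (76 mm by 85 mm) begins 54 mm behind the grasp point. The pads swing forward as they close: fully open they stand 13 mm farther back than shut.
Start: joints at [-1.222, 0.052, 1.401, -0, 1.689, -0.07], TCP at [0.214, -0.48, 0.194] pointing down, gripper open.
Joint ranges: [-2.9, 2.9], [-0.91, 2.17], [0.12, 2.37], [-1.06, 4.2], [0.26, 2.73], [-2.93, 2.93]. Speed limits (rad/s): [2.57, 2.57, 3.01, 3.14, 3.14, 3.14].

INTERFACE

Orientations are given as a rotation vector (axis times angle).
In Python, from station import manip gives the robot as it stands. Calls block until the motion is done:
- manip.move_ptp(position, orientation): joint-space move of the TCP to a pose.
- manip.servo_line(position, vel=0.15, rot=None): straight line of the TCP; rot=None keeps the orientation; vel is the mean speed in m/s.
- manip.move_j(angles): joint-space move.
- manip.move_gripper(opening, squeeze=None): opening from 0.0 (shut) to 1.0 (fully open); squeeze is the grip in N (None keeps the last); returns when the fingers have stopped.
- manip.wait(seconds).
- manip.inverse_kinematics(position, orientation): joint angles nearest the present ones, or None.
- manip.snapshot(name): name is "side" or "top" or "wrist"; returns a dict with "color" (400x640x3 uint8, red, green, blue), "depth" (400x640 float32, m along the optical axis (not along the pixel's ray), 0 where there is no reading), "intrinsics" (3x3 intrinsics, pixels), "cam_to_world" (4x4, takes a point from camera to world coordinates); the wrist camera has in their place "tool_from_camera" (4x4, takes a point from camera to tool coordinates, whose origin is the TCP and whose axes are the flange's). Camera axes: x right, y down, z forward; pixel columns grow to the right and rows downward; lengths in m; the calibration is good to about 2 mm. The wrist camera is an equidistant fisheye: a pixel r from the principal point sees the ray r / f radians off the axis. A picture is of the moment at which its call begins: read the wrist's pose just before it.
A pose or a line that the arm cannot do raises manip.PlanningError and nothing moves.
- manip.sign_off(): hands the job in; it is judged then, once.
Readings, each from a call of its own:
- manip.get_clock(): time.
- manip.get_joint_pos(): joint angles.
- manip.get_qd(): joint speeds.
- manip.get_tau(): joint torques, N m.
- manip.get_position(): TCP position.
- manip.get_tcp_rot(): TCP orientation.
- manip.get_force(): force on the tool from outside, world axes, zero at the start.
- manip.get_wrist_torque(): the same for the moment, N m.
- manip.get_gripper_width(): opening from 0.0 (shut) to 1.0 (fully open).
- manip.get_grip_force(): force on a finger pad.
Only numpy, scipy, OpenCV 4.12 (cv2) and the standard library are available. Lean on these libraries where they do the work, as an engineer would, in place of code of your own. Each camera call takes 0.05 s, during which the arm holds its last target. There are 200 camera calls.

## Working session

There is one attempt and no reset: what is moved stays moved. The work goes in short steps, each a Python script; the robot and the scene stay as the last script left them, time stands still between calls to the robot, and variables do not carry over. Pictures are saved under pics/ and viewed, at most 10 in all, crops included, and the job is handed in when it is done.

```bash
mkdir -p pics; ls; python3 - <<'E'
from station import manip
import cv2,numpy as np,pickle
d={}
for n in("top","side"):
    s=manip.snapshot(n);d[n]=s
    cv2.imwrite(f"pics/{n}0.png",s["color"][:,:,::-1])
    print(n,s["intrinsics"].round(1).tolist(),s["cam_to_world"].round(3).tolist())
pickle.dump(d,open("s0.pkl","wb"))
print(manip.get_clock(),manip.get_tcp_rot())
E
```

```text
pics
top [[400.7, 0.0, 328.7], [0.0, 400.7, 205.1], [0.0, 0.0, 1.0]] [[0.016, -0.985, 0.174, 0.314], [-1.0, -0.015, 0.012, -0.005], [-0.009, -0.175, -0.985, 1.327], [0.0, 0.0, 0.0, 1.0]]
side [[371.4, 0.0, 318.2], [0.0, 371.4, 200.4], [0.0, 0.0, 1.0]] [[-0.806, -0.337, 0.486, 0.029], [-0.592, 0.454, -0.666, 0.745], [0.004, -0.825, -0.566, 0.697], [0.0, 0.0, 0.0, 1.0]]
0.1 [-3.07158326e+00 -6.52771940e-01  3.06464147e-04]
```

View pics/top0.png

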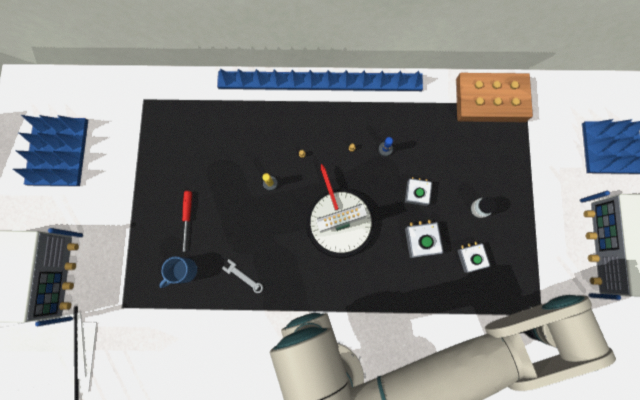

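View pics/side0.png

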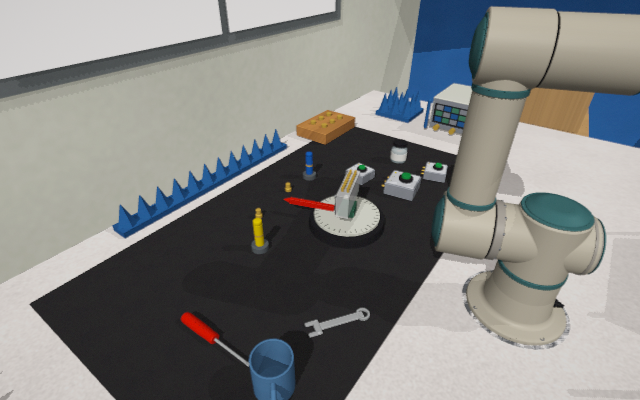

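The top view shows the following:
- The red arm runs from (337,208) to its tip at (322,165), with the disc at (341,222).
- The blue probe is at (387,147), with look-alikes in the mug at (178,270) and the yellow probe at (268,181).
- Three boxes could be the console: (419,191), (424,240) and (474,258). The largest is (424,240).
- There are adapters at (302,153) and (352,147).

The side view agrees, with the blue probe at (309,165) and the large console at (403,184).

```bash
cat > h.py <<'E'
import cv2,numpy as np
def ray(s,uv):
    K=s["intrinsics"];T=s["cam_to_world"]
    uv=np.atleast_2d(uv).astype(float)
    d=np.c_[(uv[:,0]-K[0,2])/K[0,0],(uv[:,1]-K[1,2])/K[1,1],np.ones(len(uv))]@T[:3,:3].T
    return T[:3,3],d
def onz(s,uv,z):
    o,d=ray(s,uv);return o+d*((z-o[2])/d[:,2])[:,None]
def tri(s1,p1,s2,p2):
    A=[];b=[]
    for s,p in((s1,p1),(s2,p2)):
        o,d=ray(s,p);d=d[0]/np.linalg.norm(d[0]);P=np.eye(3)-np.outer(d,d);A.append(P);b.append(P@o)
    return np.linalg.lstsq(np.vstack(A),np.hstack(b),rcond=None)[0]
def mask(s,col,roi):
    hsv=cv2.cvtColor(s["color"],cv2.COLOR_RGB2HSV);H,S,V=cv2.split(hsv)
    m={"red":((H<8)|(H>172))&(S>150)&(V>80),"blue":(H>105)&(H<128)&(S>150)&(V>60),"green":(H>45)&(H<90)&(S>100)&(V>50),
       "yellow":(H>20)&(H<35)&(S>150)&(V>90),"white":(S<45)&(V>130)}[col]
    x0,y0,x1,y1=roi;k=np.zeros(m.shape,bool);k[y0:y1,x0:x1]=1
    return m&k
def pix(m): y,x=np.nonzero(m);return np.c_[x,y].astype(np.float32)
def cloud(s,uv):
    o,d=ray(s,uv);z=s["depth"][uv[:,1].astype(int),uv[:,0].astype(int)];return (o+d*z[:,None])[z>0]
def arm(s,roi):
    """line of the red arm at z=.058 (top face), returns tip-most point & angle"""
    p=onz(s,pix(mask(s,"red",roi)),.054)[:,:2].astype(np.float32)
    vx,vy,x,y=cv2.fitLine(p,cv2.DIST_HUBER,0,.001,.001).ravel()
    return p,np.array([vx,vy]),np.array([x,y])
E
python3 - <<'E'
import pickle;from h import *
np.set_printoptions(precision=4,suppress=True)
d=pickle.load(open("s0.pkl","rb"));t,s=d["top"],d["side"]
w=pix(mask(t,"white",(300,180,382,262)))
P=onz(t,w,.03);P=P[:,:2].astype(np.float32)
print("disc",cv2.minEnclosingCircle(P))
p,v,c=arm(t,(310,155,350,215));v=v*np.sign(v[0]);print("arm dir",v,np.degrees(np.arctan2(v[1],v[0])),c,"far",p[np.argmax(p@v)], p[np.argmin(p@v)])
for n,rt,rs in(("blue",(375,130,400,158),(295,145,325,185)),("yellow",(255,168,282,192),(245,215,275,255))):
    a,b=pix(mask(t,n,rt)),pix(mask(s,n,rs))
    print(n,len(a),len(b),a.mean(0),b.mean(0),"tri centroid",tri(t,a.mean(0),s,b.mean(0)),"cloud top",np.median(cloud(t,a),0),cloud(t,a)[:,2].max(),"cloud side",np.median(cloud(s,b),0),cloud(s,b)[:,2].max())
a,b=pix(mask(t,"green",(405,222,445,258))),pix(mask(s,"green",(390,165,420,190)))
print("btn",len(a),a.mean(0),b.mean(0),tri(t,a.mean(0),s,b.mean(0)),np.median(cloud(t,a),0),"size",np.ptp(onz(t,a,.055),0))
for n,r in(("c1",(395,175,440,208)),("c2",(400,215,448,262)),("c3",(455,240,495,275))):
    q=pix(mask(t,"white",r));o=onz(t,q,.045)[:,:2].astype(np.float32);print(n,cv2.minAreaRect(o))
for n,u in(("adA",(302,153)),("adB",(352,147))): print(n,onz(t,u,.02))
w=pix(mask(s,"white",(305,190,390,240)));C=cloud(s,w);C=C[(C[:,2]>.02)&(C[:,2]<.04)];print("disc side",len(C),np.median(C[:,2]),cv2.minEnclosingCircle(C[:,:2].astype(np.float32)))
# panel
T=cloud(t,pix(mask(t,"white",(300,180,382,262))));print("panel pts",np.mean(T[T[:,2]>.1],0))
cv2.imwrite("pics/crop0.png",cv2.resize(t["color"][120:280,240:500,::-1],None,fx=3,fy=3,interpolation=cv2.INTER_CUBIC))
E
```

```text
disc ((0.4899745285511017, -0.028505366295576096), 0.09968090057373047)
arm dir [0.944  0.3298] 19.257242 [0.6087 0.0143] far [0.6764 0.0381] [ 0.5272 -0.0131]
blue 74 143 [387.8513 142.2568] [308.9021 162.0559] tri centroid [ 0.7501 -0.1824  0.0587] cloud top [ 0.7394 -0.1774  0.0967] 0.10495718241669838 cloud side [ 0.7374 -0.1698  0.0675] 0.10239314696222934
yellow 80 280 [267.225 178.625] [257.8929 230.3286] tri centroid [0.6211 0.2106 0.0632] cloud top [0.6152 0.2074 0.0938] 0.10517666867948328 cloud side [0.6119 0.2164 0.0597] 0.10182043610843483
btn 100 [426.31 241.2 ] [405.8615 175.5077] [ 0.4268 -0.2991  0.0612] [ 0.4273 -0.2977  0.0661] size [0.0319 0.0349 0.    ]
c1 ((0.5922749042510986, -0.2818787097930908), (0.07397526502609253, 0.07485120743513107), 82.05944061279297)
c2 ((0.434552937746048, -0.2966232895851135), (0.09653880447149277, 0.09828021377325058), 8.835334777832031)
c3 ((0.3797916769981384, -0.4533586800098419), (0.07432495802640915, 0.07425005733966827), 14.744847297668457)
adA [[0.7237 0.1045 0.02  ]]
adB [[ 0.7472 -0.0649  0.02  ]]
disc side 675 0.03902536885245489 ((0.4724849760532379, -0.08492808789014816), 0.1577627956867218)
panel pts [ 0.4863 -0.0257  0.1462]
```

View pics/crop0.png

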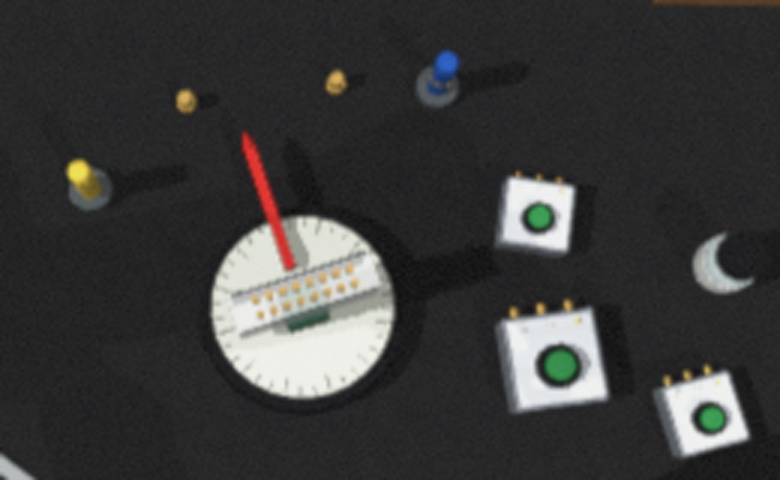

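The crop confirms the choices: the largest box (button at crop (560,365)) is the console, the blue probe is at crop (440,75), and the arm points up and left. The measured sizes match (console 97×98 mm, disc radius 99 mm, mast top about 0.10 m).

Next I approach and push to about 8° short of the target.

```bash
cat >> h.py <<'E'
from scipy.spatial.transform import Rotation as R
C=np.array([.488,-.028]);BL=np.array([.742,-.179])
def rot(yaw): # tool down, tool x along yaw (deg)
    return (R.from_euler('z',yaw,degrees=True)*R.from_euler('x',180,degrees=True)).as_rotvec()
def af(ang,r,off,z): # point in the arm frame for arm angle ang (deg)
    a=np.radians(ang);e=np.array([np.cos(a),np.sin(a)]);n=np.array([-e[1],e[0]])
    return np.r_[C+r*e+off*n,z]
E
python3 - <<'E'
from h import *;from station import manip
np.set_printoptions(precision=3,suppress=True)
for b in(90,-90,0):
    for a in(25,-31): print(b,a,manip.inverse_kinematics(af(a,.165,.03,.036),rot(a+b)))
    print(manip.inverse_kinematics([.427,-.298,.1],rot(-31+b)))
E
```

```text
90 25 [ 0.051  0.44   1.266  0.     1.435 -0.385]
90 -31 [-0.191  0.5    1.187 -0.     1.455  0.35 ]
[-0.68   0.09   1.55   0.     1.501 -0.139]
-90 25 [0.051 0.44  1.266 0.    1.435 2.756]
-90 -31 [-0.191  0.5    1.187 -0.     1.455 -2.792]
None
0 25 [ 0.051  0.44   1.266 -0.     1.435  1.186]
0 -31 [-0.191  0.5    1.187 -0.     1.455  1.921]
[-0.68   0.09   1.55  -0.     1.501  1.432]
```

```bash
python3 - <<'E'
from h import *;from station import manip
np.set_printoptions(precision=3,suppress=True)
A=19.3
manip.move_gripper(0.0)
p=manip.get_position();manip.servo_line([p[0],p[1],.30],vel=.25)
manip.move_ptp(af(A,.165,.055,.25),rot(A+90))
manip.servo_line(af(A,.165,.055,.036),vel=.15)
f0=np.array(manip.get_force());print(manip.get_clock(),f0)
manip.servo_line(af(A,.165,.020,.036),vel=.05)
for a in np.arange(A,-23,-6):
    manip.servo_line(af(a,.165,.017,.036),vel=.05,rot=rot(a+90))
    f=np.array(manip.get_force())-f0;print(round(a,1),f,round(manip.get_clock(),1))
    if np.linalg.norm(f)>10: print("STOP");break
t=manip.snapshot("top");cv2.imwrite("pics/top1.png",t["color"][100:300,200:520,::-1].repeat(2,0).repeat(2,1))
p,v,c=arm(t,(310,130,420,235));print(len(p),v,np.degrees(np.arctan2(*(v*np.sign(v[0]))[::-1])),c)
E
```

```text
5.4833 [-0.355 -0.322 -0.356]
19.3 [ 0.403  0.023 -0.221] 6.6
13.3 [0.947 0.537 0.522] 7.1
7.3 [0.752 0.056 0.297] 7.6
1.3 [-0.221 -0.275  0.974] 8.1
-4.7 [-0.016 -0.19   0.913] 8.6
-10.7 [0.267 0.248 0.709] 9.1
-16.7 [1.073 0.54  0.294] 9.6
-22.7 [-0.097  0.446 -0.295] 10.1
107 [0.959 0.282] 16.36617 [0.638 0.025]
```

View pics/top1.png

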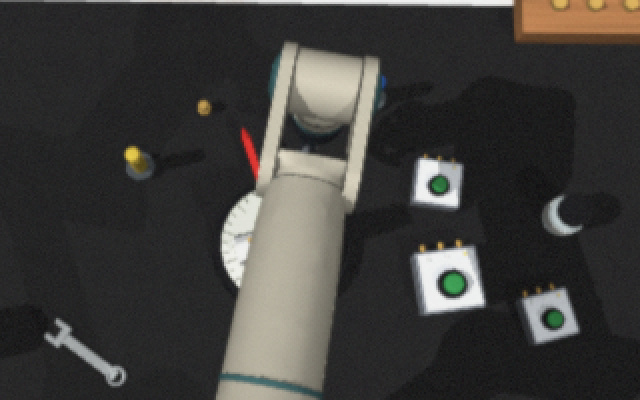

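The arm has not moved; its tip is still at crop (243,130), although the tool is now past it. I'll check the actual tool pose and look from the side.

```bash
python3 - <<'E'
from h import *;from station import manip
np.set_printoptions(precision=3,suppress=True)
print(manip.get_position(),af(-22.7,.165,.017,.036),manip.get_tcp_rot(),rot(67.3),manip.get_gripper_width(),manip.get_joint_pos())
s=manip.snapshot("side");cv2.imwrite("pics/side1.png",cv2.resize(s["color"][120:270,220:440,::-1],None,fx=3,fy=3))
E
```

```text
[ 0.647 -0.076  0.036] [ 0.647 -0.076  0.036] [-2.614 -1.742 -0.   ] [2.615 1.741 0.   ] -0.0008979894822706705 [-0.173  0.501  1.185  0.     1.456  0.222]
```

View pics/side1.png

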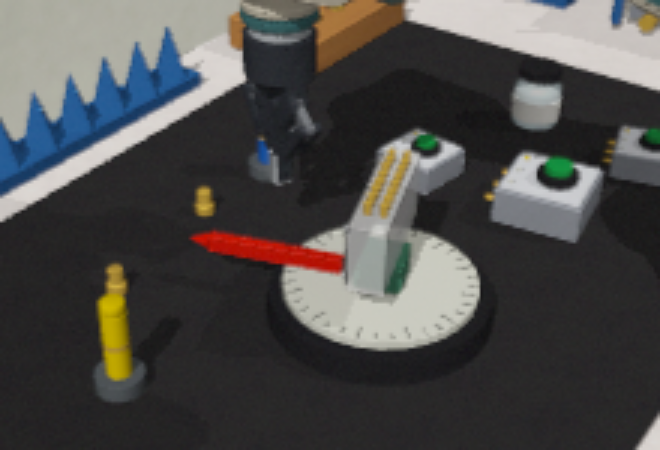

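The side view shows the fingers at crop (283,180), well to the right of an untouched arm whose tip is at crop (192,240). I'll project the TCP and triangulate the tip to see why the fingers missed.

```bash
python3 - <<'E'
import pickle
from h import *;from station import manip
np.set_printoptions(precision=3,suppress=True)
d=pickle.load(open("s0.pkl","rb"));t,s=d["top"],d["side"]
def proj(s,P):
    T=np.linalg.inv(s["cam_to_world"]);q=s["intrinsics"]@(T[:3,:3]@P+T[:3,3]);return q[:2]/q[2]
print("TCP in side",proj(s,np.array([.647,-.076,.036])),"seen ~",220+283/3,120+180/3)
mt,ms=pix(mask(t,"red",(310,155,350,215))),pix(mask(s,"red",(275,190,345,215)))
print(mt[mt[:,1].argmin()],ms[ms[:,0].argmin()],"tip",tri(t,mt[mt[:,1].argmin()],s,ms[ms[:,0].argmin()]))
print("cloud side",np.percentile(cloud(s,ms),[5,50,95],0));print("cloud top",np.percentile(cloud(t,mt),[5,50,95],0))
s1=manip.snapshot("side");m1=pix(mask(s1,"red",(275,190,345,215)));print(ms.mean(0),m1.mean(0),len(ms),len(m1),m1[m1[:,0].argmin()],manip.get_position())
E
```

```text
TCP in side [313.487 189.452] seen ~ 314.3333333333333 180.0
[321. 164.] [283. 199.] tip [0.679 0.039 0.048]
cloud side [[ 0.532 -0.031  0.002]
 [ 0.601  0.012  0.053]
 [ 0.671  0.037  0.059]]
cloud top [[ 0.538 -0.01  -0.   ]
 [ 0.614  0.015  0.058]
 [ 0.671  0.037  0.062]]
[308.755 203.162] [308.871 203.179] 339 340 [283. 199.] [ 0.647 -0.076  0.036]
```

```bash
python3 - <<'E'
from h import *;from station import manip
np.set_printoptions(precision=3,suppress=True)
s=manip.snapshot("side");v,u=np.mgrid[140:200,295:335];uv=np.c_[u.ravel(),v.ravel()]
C=cloud(s,uv);C=C[(np.hypot(C[:,0]-.647,C[:,1]+.076)<.035)&(C[:,2]>.015)];C=C[C[:,2].argsort()]
print(len(C));print(C[:12]);print(C[len(C)//4])
cv2.imwrite("pics/side2.png",cv2.resize(cv2.convertScaleAbs(s["color"][140:200,280:350,::-1],alpha=2.0),None,fx=8,fy=8))
w=manip.snapshot("wrist");cv2.imwrite("pics/wrist1.png",w["color"][:,:,::-1])
print(w["tool_from_camera"],w["intrinsics"])
E
```

```text
314
[[ 0.639 -0.08   0.073]
 [ 0.643 -0.069  0.073]
 [ 0.643 -0.063  0.076]
 [ 0.638 -0.072  0.077]
 [ 0.639 -0.068  0.079]
 [ 0.653 -0.065  0.079]
 [ 0.646 -0.062  0.079]
 [ 0.641 -0.066  0.08 ]
 [ 0.634 -0.078  0.08 ]
 [ 0.642 -0.062  0.081]
 [ 0.643 -0.064  0.083]
 [ 0.641 -0.065  0.084]]
[ 0.639 -0.063  0.118]
[[ 0.    -0.946 -0.323  0.084]
 [ 1.     0.    -0.     0.001]
 [ 0.    -0.323  0.946 -0.179]
 [ 0.     0.     0.     1.   ]] [[309.707   0.    319.239]
 [  0.    309.707 199.172]
 [  0.      0.      1.   ]]
```

View pics/side2.png

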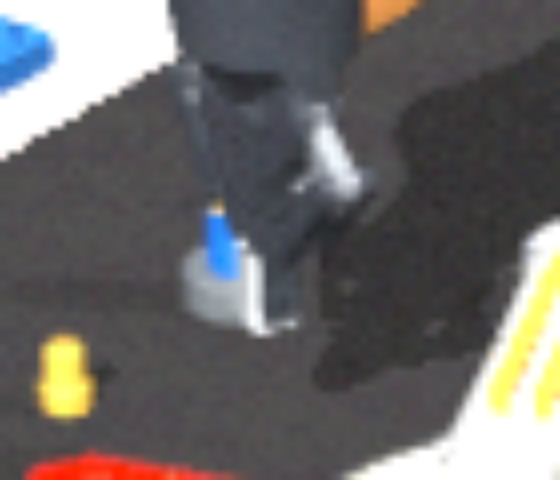

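View pics/wrist1.png

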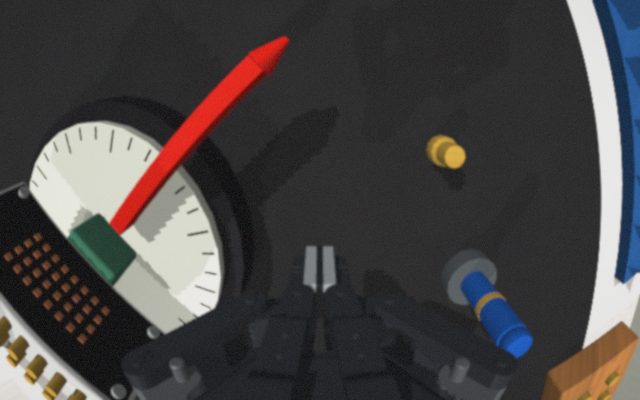

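The seen fingertip (side (314,181), wrist (320,248)) lies 20–40 mm higher than the reported TCP, so it passed over the arm. At a commanded z of 0.008 the tip meets the arm even if that offset is anywhere from 0 to 40 mm, and it stays clear of the bench. I'll try again at that height.

```bash
python3 - <<'E'
from h import *;from station import manip
np.set_printoptions(precision=3,suppress=True)
A=19.3;Z=.008;print(manip.pinch_z)
p=manip.get_position();manip.servo_line([p[0],p[1],.13],vel=.2)
manip.move_ptp(af(A,.165,.055,.13),rot(A+90))
manip.servo_line(af(A,.165,.055,.03),vel=.15)
f0=np.array(manip.get_force())
manip.servo_line(af(A,.165,.055,Z),vel=.04)
print("down",np.array(manip.get_force())-f0,manip.get_position())
manip.servo_line(af(A,.165,.020,Z),vel=.05)
for a in (A,A-5,A-10):
    manip.servo_line(af(a,.165,.017,Z),vel=.05,rot=rot(a+90))
    f=np.array(manip.get_force())-f0;print(round(a,1),f,round(manip.get_clock(),1))
    if np.linalg.norm(f)>10: print("STOP");break
w=manip.snapshot("wrist");cv2.imwrite("pics/wrist2.png",w["color"][:,:,::-1])
E
```

```text
0.0187
down [-0.304 -0.723 -0.686] [0.626 0.078 0.008]
19.3 [ 0.205 -0.253 -0.478] 14.2
14.3 [ 0.158 -0.059 -0.885] 14.7
9.3 [-0.218  0.526 -0.48 ] 15.1
```

View pics/wrist2.png

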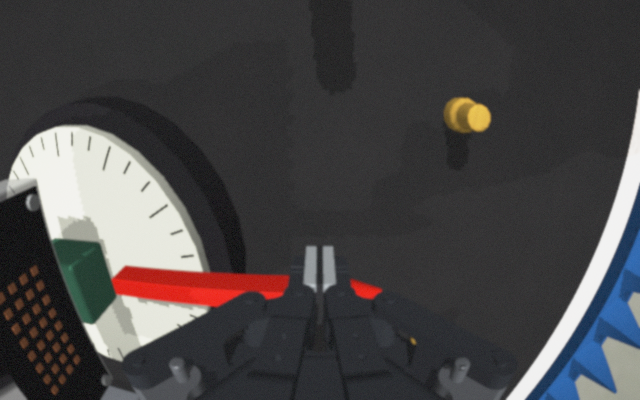

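The wrist view shows the finger (320,250) against the red bar. The bar now lies level across the tool at row about 285, so it is turning with the finger. I'll push on to −30°, back off, clear the view and measure.

```bash
cat >> h.py <<'E'
def check():
    from station import manip
    t=manip.snapshot("top");cv2.imwrite("pics/chk%d.png"%(manip.get_clock()*10),cv2.resize(t["color"][110:280,240:480,::-1],None,fx=3,fy=3))
    p,v,c=arm(t,(310,130,400,235));v=v*np.sign(v[0]);tip=p[np.argmax(p@v)]
    b=pix(mask(t,"blue",(370,125,405,160)));K=cloud(t,b);K=K[K[:,2]>.088]
    print("arm deg",np.degrees(np.arctan2(v[1],v[0])),"tip",tip,"tip-deg",np.degrees(np.arctan2(*(tip-C)[::-1])))
    n=np.array([-v[1],v[0]]);print("line to axis C",(C-c)@n,"line to BL",(BL-c)@n,"blue top now",K.mean(0),np.median(b,0),"to it",(K.mean(0)[:2]-c)@n)
    print("deg C->BL",np.degrees(np.arctan2(*(BL-C)[::-1])))
E
python3 - <<'E'
from h import *;from station import manip
np.set_printoptions(precision=4,suppress=True)
Z=.008
for a in (4,-1,-6,-11,-16,-21,-26,-30):
    manip.servo_line(af(a,.165,.017,Z),vel=.05,rot=rot(a+90))
    f=np.array(manip.get_force())
    if np.linalg.norm(f)>10: print("STOP",a,f);break
print(a,f)
manip.servo_line(af(-30,.165,.055,Z),vel=.06)
manip.servo_line(af(-30,.165,.055,.25),vel=.25)
manip.move_ptp([.427,-.298,.2],rot(59))
print(manip.get_clock());check()
E
```

```text
-30 [0.8938 0.2658 0.3985]
21.8167
arm deg -29.593153 tip [ 0.6617 -0.126 ] tip-deg -29.425987213775937
line to axis C 0.0001796970726900175 line to BL -0.005688105428034765 blue top now [ 0.7419 -0.1775  0.0988] [388. 142.] to it -0.00448574524672652
deg C->BL -30.730983316747533
```

The arm's line passes about 5 mm to the left of the probe axis, which is within tolerance. There is time for a 1.2° trim, so I'll do that and check again.

```bash
python3 - <<'E'
from h import *;from station import manip
np.set_printoptions(precision=4,suppress=True)
Z=.008
manip.move_ptp(af(-30,.165,.055,.2),rot(60))
manip.servo_line(af(-30,.165,.055,Z),vel=.2)
manip.servo_line(af(-30,.165,.022,Z),vel=.08)
manip.servo_line(af(-31.2,.165,.017,Z),vel=.03,rot=rot(58.8))
print(manip.get_force())
manip.servo_line(af(-31.2,.165,.055,Z),vel=.08)
manip.servo_line(af(-31.2,.165,.055,.2),vel=.25)
manip.move_ptp([.427,-.298,.13],rot(59))
print(manip.get_clock());check()
E
ls pics
```

```text
[0.4774 0.3523 0.4269]
28.025
arm deg -30.781372 tip [ 0.6617 -0.1293] tip-deg -30.23151584062518
line to axis C -5.82630938579445e-05 line to BL 0.00020163276729089657 blue top now [ 0.742  -0.1775  0.0985] [388. 142.] to it 0.0014644035395702556
deg C->BL -30.730983316747533
chk218.png
chk280.png
crop0.png
side0.png
side1.png
side2.png
top0.png
top1.png
wrist1.png
wrist2.png
```

Aimed to within about 1.5 mm. Next is a guarded press of the button.

```bash
python3 - <<'E'
from h import *;from station import manip
x,y=.427,-.298
manip.servo_line([x,y,.07],vel=.15);manip.wait(.2)
f0=np.mean([manip.get_force()[2] for _ in range(3)]);L=[]
for z in np.arange(.067,.005,-.001):
    manip.servo_line([x,y,z],vel=.03);f=manip.get_force()[2]-f0;L.append((round(z,3),round(f,1)))
    if f>9 or manip.get_clock()>44: break
manip.wait(.3);print(L[-12:],manip.get_force()[2]-f0,manip.get_clock())
manip.servo_line([x,y,.12],vel=.1);manip.servo_line([x,y,.2],vel=.25);print(manip.get_clock())
E
```

```text
[(np.float64(0.034), np.float64(1.1)), (np.float64(0.033), np.float64(1.3)), (np.float64(0.032), np.float64(0.2)), (np.float64(0.031), np.float64(-0.2)), (np.float64(0.03), np.float64(0.7)), (np.float64(0.029), np.float64(1.6)), (np.float64(0.028), np.float64(2.7)), (np.float64(0.027), np.float64(3.2)), (np.float64(0.026), np.float64(2.8)), (np.float64(0.025), np.float64(4.2)), (np.float64(0.024), np.float64(5.5)), (np.float64(0.023), np.float64(11.1))] 10.776829442599956 40.375
41.9583
```

The force rose like a spring over about 6 mm and then hit a hard stop, so the button went fully down. One last check, then I hand in.

```bash
python3 - <<'E'
from h import *;from station import manip
check();print(manip.get_force(),manip.sign_off())
E
```

```text
arm deg -30.887589 tip [ 0.658412   -0.13251197] tip-deg -31.520375604757422
line to axis C -0.00021890426920004937 line to BL 0.0005887678737824442 blue top now [ 0.74181422 -0.17745812  0.09905115] [388. 142.] to it 0.001816599350069433
deg C->BL -30.730983316747533
the job is handed in; nothing more can be done
[-0.69211542 -0.40471336 -0.30363841] None
```

The job is handed in: the red arm points at the blue probe to within about 2 mm by my measurement, and the start button was pressed to its stop and released; the first push passed over the arm without touching it because the fingertips sit about 30 mm above the reported TCP, so I redid it lower.

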